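# Eject the cast plaster block and file it in the storage tray

### The job

Push the ejector slide of the casting mould all the way in by its upright paddle so that the plaster block comes out onto the catch tray, and let the slide spring back. Then take the block out of the catch tray and lay it flat in the empty compartment of the wooden storage tray, setting it down without dropping it and leaving the two blocks already stored there as they are.

Things in the scene. Friction and masses are not known exactly. Their poses are not given: they have to be found in the camera images.
- mould: Fixed metal casting mould, 265 mm long (x), 50 mm high. Origin: on its underside, on the channel's centre line; x is the way the block is pushed out, z up. Covered channel, 56 mm wide, floor 12 mm up, from x = -105 to +10 mm, its cover straps 44 to 50 mm up as far as x = +5 mm; a sprung cheek holds the block in it. Rear spring housing 50 mm high.
- lip (a point): Middle of the channel's outlet edge (lip), at x = +10 mm, 12 mm above the mould's underside; axes as the mould. From here the catch tray runs 125 mm along +x: 140 mm wide inside, its floor 7 mm below this point, its rims 14 mm above the mould's underside.
- ejector (a joint): Spring slide of the mould, in m: 0 at rest (out), 0.086 pushed fully in, moving along the mould's +x. The spring (2.4 N at rest to 9.3 N fully in) returns it to 0 when let go. The block leaves the channel only at the end of the stroke.
- paddle (a point): Centre of the rear face of the slide's black upright paddle, the face to push towards the mould's +x. Paddle 60 mm wide (y), 10 mm thick, from 58 to 104 mm above the mould's underside, this point 81 mm. At rest at x = -75 mm in the mould's frame; it moves with the slide. Behind it nothing is higher than 50 mm.
- block: The loose cast plaster block, 70 x 54 x 30 mm (x, y, z), 130 g or so. Origin: centre of its underside. It starts inside the mould's channel with its 70 mm length along the channel.
- tray: Fixed wooden storage tray, 280 mm long (x), 84 mm wide, floor 6 mm thick, walls and dividers 7 mm thick and 16 mm high (10 mm above the floor). Origin: centre of its underside. Three equal compartments in a row along x, centred at x = -91, 0 and +91 mm, each 84 mm (x) by 70 mm (y) inside.
- nest: The empty compartment of the storage tray, floored with a thin cork sheet 84 x 70 mm; origin: centre of the compartment's floor, x along the tray. The block lies here with its length along x, either way round; the floor at the origin is what it rests on.
- done1: A plaster block like the other, 70 x 54 x 30 mm, already stored in one of the tray's compartments. Origin: centre of its underside.
- done2: A second stored plaster block, same size, in another compartment. Origin: centre of its underside.
There are look-alikes about, which are no part of the job. What is shaped like the block but blue, green or yellow is not meant.

How it is judged:
By the outcome, as a careful person would: the job done as asked, in the order asked, and still so for the second after the job is handed in, with the robot touching nothing.
It also fails if it takes over 56 s, if anything falls off the work surface, if the arm or the gripper's body presses on something with over 40 N, if the wrist force passes 120 N, or if a joint passes its speed limit or range.

### The arm

A 6-joint arm with a two-finger parallel gripper is mounted at the origin on the work surface. World frame = base frame: x ahead of the robot, y to its left, z up, the work surface at z = 0. Lengths are in m, angles in rad, forces in N, time in s.
With the tool pointing down it reaches from about 0.4 to 0.825 m from the base axis. Payload 7 kg.
Tool frame: the origin (TCP) lies at the centre of the arm's flange, where the gripper is bolted on; the fingertips stand 178 mm ahead of it and the grasp point (between the pads) lies arm.tcp_to_grasp ahead of it (arm.tcp_to_grasp is the distance from the TCP to the grasp point, in m); z points along the fingers, y is the direction in which the jaws open and shut (so a half turn about z gives the same grasp; the last joint's range is limited). The gripper opens to 88 mm and grips with 3 to 60 N. Pads are 19 mm wide; open, the fingers measure 130 mm over their backs; the gripper's body (78 mm by 193 mm) begins 47 mm behind the grasp point.
Start: joints at [-1.059, 0.359, 0.012, 0, -1.224, -0.288], TCP at [0.15, -0.658, 0.405] pointing down, gripper open.
Joint ranges: [-3.07, 3.07], [-1.43, 2.12], [-1.02, 1.25], [-3.03, 1.67], [-3.05, -0], [-3.03, 3.03]. Speed limits (rad/s): [2.39, 2.39, 3.01, 3.14, 3.14, 3.14].

### API

Orientations are given as [roll, pitch, yaw] about the fixed x, y, z axes, in that order (R = Rz(yaw) Ry(pitch) Rx(roll)).
In Python, from station import arm gives the robot as it stands.
- The arm moves only by the tool move_arm, never from a script. Its argument "deltas" is a list of rows, each a list of 6 numbers: the shift along the world's x, y, z in mm, then the turn, a rotation vector about the world's x, y, z in degrees. In form: [[tx, ty, tz, ax, ay, az], ...]. A call has exactly 5 rows; each row shifts and turns the commanded pose from where the row before left it; what a row does not reach is not made up. A row lasts 1/12 s, in which the tool goes at most 41.7 mm and 7.16 degrees, less where a joint would pass 70% of its speed; a pose out of reach is approached as far as the arm can. A call with a gripper value outside its range is refused whole. "claw" is the closure in counts, from 0 (fully open) to 255 (shut), set as the call begins (left out, the last holds). The fingers move at their own pace and stop on an object; "squeeze" is the grip in N (left out, the last holds). Time passes only in rows, so rows that do not move let the fingers close, or fill a call up. It gives the time, the measured TCP pose, the force and the opening at its end, in the units of the state.
- arm.get_state(): the state, without advancing time (a new reading comes with each control period).
- arm.grab_frame(name): name is "side" or "top" or "wrist"; returns the picture (400x640x3 uint8, red, green, blue); there is no depth.
- arm.calibration(name): a dict with "intrinsics" (3x3 intrinsics, pixels), "T" (4x4, takes a point from camera to world coordinates); the wrist camera has in their place "mount" (4x4, takes a point from camera to tool coordinates, whose origin is the TCP and whose axes are the flange's). Camera axes: x right, y up, looking along -z (the intrinsics and any distortion apply to the point x, -y, -z); pixel columns grow to the right and rows downward; lengths in m; the calibration is good to about 2 mm. The wrist camera is an equidistant fisheye: a pixel r from the principal point sees the ray r / f radians off the axis. A picture is of the moment at which its call begins: read the wrist's pose just before it. calibration takes no time and is no camera call.
- arm.job_done(): hands the job in, once; it reports no verdict.
Trained networks look in the newest picture that a camera, given by its name, has taken for a name from the list of things; names that differ only in an ending like _2 or _b are one class to them, and where a whole thing is asked for, a point or a joint stands for the part that bears it (a point fixed in the world has none). Each returns a list of dicts, best first, with "score" (0 to 1); they miss things now and then, are a little off and sometimes report something else, mostly with a low value. They report only what shows in the picture. A call takes as long as a camera call. They do not tell look-alikes from the thing itself.
- arm.spot_in(thing, camera): "xy" ([column, row] in pixels, amid what is visible of it).
- arm.masks_of(thing, camera): "pixels" (400x640 bool, what is visible of it) and "xy" ([column, row] in pixels, amid what is visible of it).
- arm.spot_point(thing, camera): "xy" ([column, row] in pixels: a listed point, or the origin of a listed thing).
The state is a dict: "t": time; "q": joint angles; "qd": joint speeds; "joint_efforts": joint torques, N m; "eef_pos": TCP position; "ee_rot": TCP orientation; "force": force on the tool from outside, world axes, zero at the start; "moment": the same for the moment, N m; "width": finger opening in m.
Only numpy, scipy, OpenCV 4.12 (cv2) and the standard library are available. Lean on these libraries where they do the work, as an engineer would, in place of code of your own. Each camera call takes 0.05 s, during which the arm holds its last target. There are 200 camera calls.

## Working session

There is one attempt and no reset: what is moved stays moved. The work goes in short steps, Python scripts to look and compute and a tool call to move; the robot and the scene stay as the last step left them, time stands still between calls to the robot, and variables do not carry over. Pictures are saved under pics/ and viewed, about 8 in all and at most 12, crops included, and the job is handed in when it is done.

Besides the shell and the picture viewer there is one more tool, called as name(argument=value, ...), one argument or row to a line, values as JSON. move_arm: Moves the arm, as the interface text tells. Its arguments: {"type":"object","properties":{"deltas":{"type":"array","items":{"type":"array","items":{"type":"number"}}},"claw":{"type":"number"},"squeeze":{"type":"number"}},"required":["deltas"]}

```bash
ls; mkdir -p pics; python3 - <<'E'
from station import arm
import cv2,numpy as np
s=arm.get_state();print(s['t'],s['eef_pos'],s['ee_rot'],s['width'],arm.tcp_to_grasp)
for n in ['side','top']:
    im=arm.grab_frame(n);cv2.imwrite(f'pics/{n}0.png',im[:,:,::-1]);c=arm.calibration(n);print(n,c)
    for t in ['mould','tray','block','done1','nest','paddle','lip']:
        print(t,[(np.round(d['xy']).tolist(),round(d['score'],2)) for d in arm.spot_point(t,n)][:5])
print(arm.calibration('wrist'))
a=cv2.imread('pics/side0.png');b=cv2.imread('pics/top0.png')
E
```

```text
pics
0.0 [ 0.14975392 -0.65797335  0.40372446] [ 3.13994239e+00 -1.25912978e-04 -2.91787775e+00] 0.08745551417749282 0.1593
side {'intrinsics': array([[368.39939293,   0.        , 323.68793936],
       [  0.        , 368.39939293, 202.11063938],
       [  0.        ,   0.        ,   1.        ]]), 'T': array([[ 9.98462217e-01,  3.62887232e-02, -4.19085954e-02,
         4.50479742e-01],
       [-5.54348804e-02,  6.47856618e-01, -7.59742572e-01,
        -4.86781653e-01],
       [-4.19327024e-04,  7.60897451e-01,  6.48872016e-01,
         5.19021482e-01],
       [ 0.00000000e+00,  0.00000000e+00,  0.00000000e+00,
         1.00000000e+00]])}
mould [([342.0, 185.0], 0.93)]
tray []
block [([255.0, 181.0], 0.98), ([314.0, 153.0], 0.77), ([306.0, 221.0], 0.7), ([332.0, 181.0], 0.62)]
done1 [([310.0, 351.0], 0.7), ([420.0, 317.0], 0.68)]
nest []
paddle [([307.0, 156.0], 0.7), ([333.0, 182.0], 0.26)]
lip [([348.0, 180.0], 0.77), ([308.0, 154.0], 0.75)]
top {'intrinsics': array([[417.86501808,   0.        , 310.16180992],
       [  0.        , 417.86501808, 196.25409623],
       [  0.        , 
[... 390 characters left out ...]
], 0.65), ([231.0, 202.0], 0.61)]
done1 [([431.0, 234.0], 0.86), ([403.0, 147.0], 0.77)]
nest [([420.0, 188.0], 0.59)]
paddle [([220.0, 221.0], 0.76)]
lip [([230.0, 181.0], 0.97)]
{'intrinsics': array([[309.70691629,   0.        , 323.52562615],
       [  0.        , 309.70691629, 199.41857238],
       [  0.        ,   0.        ,   1.        ]]), 'mount': array([[-1.54090553e-04,  9.61652458e-01,  2.74270899e-01,
         7.44699912e-02],
       [ 9.99999964e-01,  8.84390032e-05,  2.51732732e-04,
         1.63485471e-04],
       [ 2.17823155e-04,  2.74270928e-01, -9.61652438e-01,
         1.96514663e-02],
       [ 0.00000000e+00,  0.00000000e+00,  0.00000000e+00,
         1.00000000e+00]])}
```

View pics/top0.png

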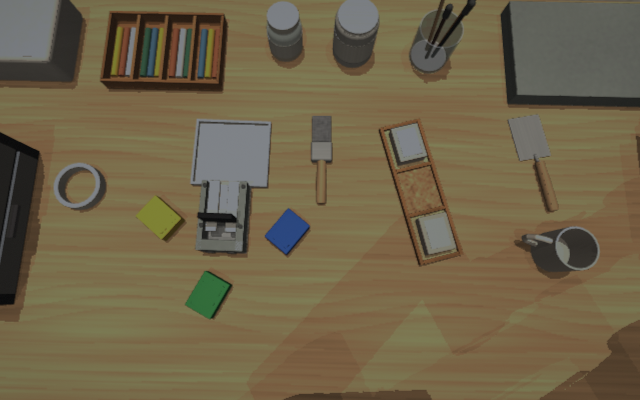

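View pics/side0.png

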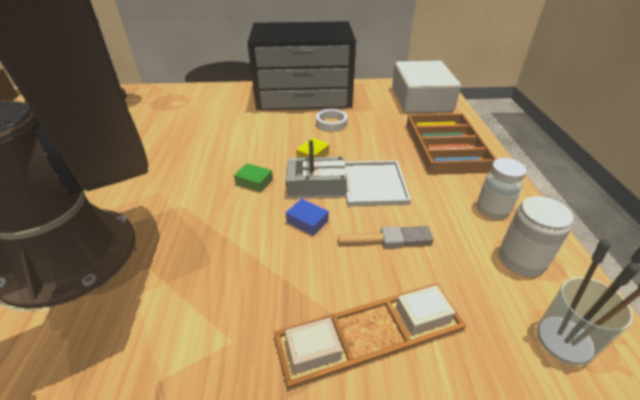

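Top view: the mould is at about (225,215), with its paddle near (218,200) and the catch tray at (231,153). The storage tray has its empty cork compartment in the middle at (420,190). Look-alikes are yellow (160,218), green (208,294) and blue (288,231), plus the two stored blocks at (408,145) and (436,234). The wanted white block is still inside the mould under the straps, at about (225,190-230). One close crop will check this.

```bash
cat > h.py <<'E'
from station import arm
import cv2,numpy as np
from scipy.spatial.transform import Rotation as R
def ray(n,xy,pose=None):
    c=arm.calibration(n);K=c['intrinsics'];u=(xy[0]-K[0,2])/K[0,0];v=(xy[1]-K[1,2])/K[1,1]
    if n=='wrist':
        th=np.hypot(u,v);s=np.sin(th)/max(th,1e-9);d=np.array([u*s,-v*s,-np.cos(th)])
        T=np.eye(4);T[:3,:3]=R.from_euler('xyz',pose[1]).as_matrix();T[:3,3]=pose[0];T=T@c['mount']
    else: d=np.array([u,-v,-1]);T=c['T']
    return T[:3,3],T[:3,:3]@d
def on(n,xy,z,pose=None):
    o,d=ray(n,xy,pose);return o+d*(z-o[2])/d[2]
def proj(n,p,pose=None):
    c=arm.calibration(n);K=c['intrinsics']
    T=c.get('T')
    if n=='wrist':
        T=np.eye(4);T[:3,:3]=R.from_euler('xyz',pose[1]).as_matrix();T[:3,3]=pose[0];T=T@c['mount']
    q=np.linalg.inv(T)@np.append(p,1);x,y,z=q[0],-q[1],-q[2]
    if n=='wrist':
        r=np.hypot(x,y);th=np.arctan2(r,z);x,y=x/r*th,y/r*th
    else: x,y=x/z,y/z
    return np.array([K[0,0]*x+K[0,2],K[1,1]*y+K[1,2]])
E
python3 - <<'E'
import cv2,numpy as np
b=cv2.imread('pics/top0.png')
c=np.hstack([b[105:265,180:290],b[110:270,370:470]])
cv2.imwrite('pics/crop.png',cv2.resize(c,None,fx=3.7,fy=3.7,interpolation=cv2.INTER_CUBIC))
E
```

```text
(no output)
```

View pics/crop.png

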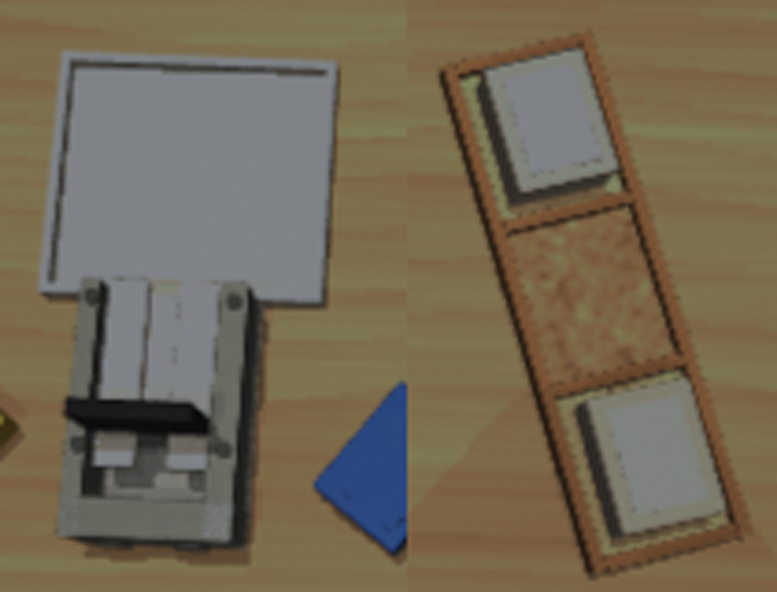

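The crop confirms the choice: the white block lies under the straps of the mould, paddle upright at crop (135,410), and the middle compartment is empty. Next I fit the poses from the corners.

```bash
python3 - <<'E'
from h import *
A=lambda x,y:(x/3.7+180-.4,y/3.7+105-.4)
B=lambda x,y:((x-407)/3.7+370-.4,y/3.7+110-.4)
print('tray');P=np.array([on('top',B(*p),.016) for p in [(443,70),(590,35),(748,533),(593,573)]])[:,:2]
print(P.round(4).tolist(),P.mean(0),np.linalg.norm(P-np.roll(P,-1,0),axis=1))
d=(P[0]+P[1]-P[2]-P[3]);print('tray yaw',np.degrees(np.arctan2(d[1],d[0])))
N=np.array([on('top',B(*p),.006) for p in [(510,235),(632,205),(683,362),(555,390)]])[:,:2];print('nest',N.mean(0))
P=np.array([on('top',A(*p),.014) for p in [(65,52),(337,62),(325,305),(40,293)]])[:,:2]
print('catch',P.round(4).tolist(),P.mean(0),np.linalg.norm(P-np.roll(P,-1,0),axis=1))
d=(P[0]+P[1]-P[2]-P[3]);e=P[0]-P[1];print('yaw',np.degrees(np.arctan2(d[1],d[0])),np.degrees(np.arctan2(-e[0],e[1])))
Q=np.array([on('top',A(*p),.05) for p in [(58,537),(234,545),(82,280),(251,283)]])[:,:2]
print('rear top L,R, front L,R',Q.round(4).tolist())
K=np.array([on('top',A(*p),.104) for p in [(66,403),(207,428),(67,413),(190,428)]])[:,:2];print('paddle top',K.round(4).tolist())
E
```

```text
tray
[[0.6573, -0.1153], [0.6793, -0.1952], [0.4125, -0.2674], [0.3905, -0.1883]] [ 0.53493011 -0.19154271] [0.08289281 0.27638609 0.08204943 0.27659017]
tray yaw 15.217228652050965
nest [ 0.53567696 -0.19611287]
catch [[0.6705, 0.2513], [0.6682, 0.1028], [0.5324, 0.1031], [0.5353, 0.2536]] [0.6016057  0.17770922] [0.14856374 0.13582568 0.15054796 0.13526196]
yaw -0.5449762054916595 -0.8864448307954763
rear top L,R, front L,R [[0.4051, 0.2236], [0.4033, 0.1377], [0.534, 0.2221], [0.5345, 0.1368]]
paddle top [[0.4624, 0.2099], [0.4523, 0.1443], [0.4577, 0.2091], [0.4522, 0.1521]]
```

move_arm(
  deltas=[
    [23,27,0,0,0,-0.9],
    [23,27,0,0,0,-0.9],
    [23,27,0,0,0,-0.9],
    [23,27,0,0,0,-0.9],
    [23,27,0,0,0,-0.9],
  ],
  claw=255,
)

```text
t: 1.22
eef_pos: [0.2655, -0.5219, 0.4047]
ee_rot: [-3.141, 0.0, -2.997]
force: [0.8, 0.2, 0.4]
width: 0.0597
```

move_arm(
  deltas=[
    [23,27,0,0,0,-0.9],
    [23,27,0,0,0,-0.9],
    [23,27,0,0,0,-0.9],
    [23,27,0,0,0,-0.9],
    [23,27,0,0,0,-0.9],
  ],
)

```text
t: 1.63
eef_pos: [0.3806, -0.3866, 0.405]
ee_rot: [-3.141, 0.001, -3.076]
force: [1.8, -1.0, 0.1]
width: 0.0269
```

move_arm(
  deltas=[
    [23,27,0,0,0,-0.9],
    [23,27,0,0,0,-0.9],
    [23,27,0,0,0,-0.9],
    [23,27,0,0,0,-0.9],
    [23,27,0,0,0,-0.9],
  ],
)

```text
t: 2.05
eef_pos: [0.4956, -0.2515, 0.4051]
ee_rot: [-3.141, 0.001, 3.129]
force: [0.0, -0.1, -0.1]
width: 0.0007
```

move_arm(
  deltas=[
    [-5,29,0,0,0,0],
    [-5,29,0,0,0,0],
    [-5,29,0,0,0,0],
    [-5,29,0,0,0,0],
    [-5,29,0,0,0,0],
  ],
)

```text
t: 2.47
eef_pos: [0.4693, -0.1069, 0.4048]
ee_rot: [3.142, 0.0, 3.13]
force: [0.6, 0.6, 0.7]
width: 0.0001
```

move_arm(
  deltas=[
    [-5,29,-6,0,0,0],
    [-5,29,-6,0,0,0],
    [-5,29,-6,0,0,0],
    [-5,29,-6,0,0,0],
    [-5,29,-6,0,0,0],
  ],
)

```text
t: 2.88
eef_pos: [0.4442, 0.0381, 0.3748]
ee_rot: [3.141, 0.001, 3.13]
force: [0.5, 0.3, -0.0]
width: 0.0005
```

move_arm(
  deltas=[
    [-5,29,-11,0,0,0],
    [-5,29,-11,0,0,0],
    [-5,29,-11,0,0,0],
    [-5,29,-11,0,0,0],
    [-5,29,-11,0,0,0],
  ],
)

```text
t: 3.3
eef_pos: [0.4192, 0.1832, 0.3196]
ee_rot: [3.141, 0.001, 3.13]
force: [0.6, 0.1, -0.5]
width: 0.0003
```

```bash
python3 - <<'E'
from h import *
s=arm.get_state();p=(s['eef_pos'],s['ee_rot']);print(s['t'],p)
im=arm.grab_frame('wrist');cv2.imwrite('pics/w1.png',im[:,:,::-1])
for t,z in [('paddle',.081),('lip',.012),('mould',0)]:
    for d in arm.spot_point(t,'wrist')[:2]: print(t,np.round(d['xy']),round(d['score'],2),on('wrist',d['xy'],z,p).round(4))
E
```

```text
3.3 (array([0.4192239 , 0.18324066, 0.31959015]), array([3.14077520e+00, 8.24010389e-04, 3.13003877e+00]))
```

View pics/w1.png

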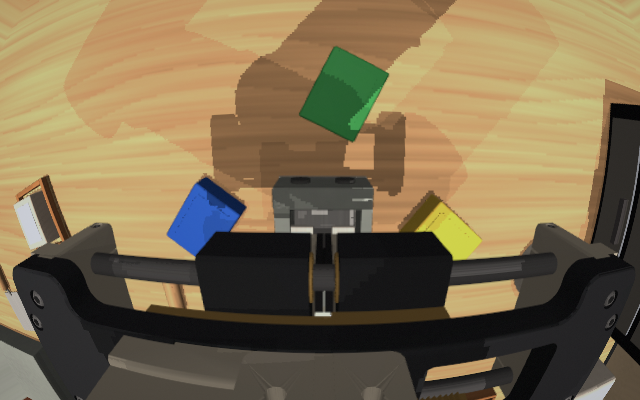

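The wrist view shows the mould's rear housing centred under the closed fingers (columns 274–373, row about 185), so the lateral aim is right. Green (345,95), blue (207,215) and yellow (440,235) are to be ignored. Descending behind the paddle.

move_arm(
  deltas=[
    [-2,-1,-15,0,0,0],
    [-2,-1,-15,0,0,0],
    [0,0,-15,0,0,0],
    [0,0,-15,0,0,0],
    [0,0,-14,0,0,0],
  ],
)

```text
t: 3.92
eef_pos: [0.416, 0.1789, 0.2456]
ee_rot: [3.141, 0.001, 3.129]
force: [-0.5, 0.3, 0.1]
width: 0.0004
```

move_arm(
  deltas=[
    [4,0,0,0,0,0],
    [4,0,0,0,0,0],
    [4,0,0,0,0,0],
    [4,0,0,0,0,0],
    [4,0,0,0,0,0],
  ],
)

```text
t: 4.33
eef_pos: [0.4366, 0.1799, 0.2466]
ee_rot: [3.14, 0.001, 3.129]
force: [0.1, 1.3, 0.2]
width: 0.0003
```

move_arm(
  deltas=[
    [3,0,0,0,0,0],
    [3,0,0,0,0,0],
    [3,0,0,0,0,0],
    [3,0,0,0,0,0],
    [3,0,0,0,0,0],
  ],
)

```text
t: 4.75
eef_pos: [0.4501, 0.1796, 0.2455]
ee_rot: [-3.141, -0.002, 3.129]
force: [-10.3, 3.4, 6.0]
width: 0.0006
```

move_arm(
  deltas=[
    [4,0,0,0,0,0],
    [4,0,0,0,0,0],
    [4,0,0,0,0,0],
    [4,0,0,0,0,0],
    [4,0,0,0,0,0],
  ],
)

```text
t: 5.17
eef_pos: [0.4696, 0.1794, 0.2454]
ee_rot: [-3.14, -0.003, 3.129]
force: [-10.5, 2.9, 8.6]
width: 0.0006
```

move_arm(
  deltas=[
    [4,0,0,0,0,0],
    [4,0,0,0,0,0],
    [4,0,0,0,0,0],
    [4,0,0,0,0,0],
    [4,0,0,0,0,0],
  ],
)

```text
t: 5.58
eef_pos: [0.4894, 0.1792, 0.2454]
ee_rot: [-3.14, -0.004, 3.129]
force: [-11.7, 1.4, 8.7]
width: 0.0005
```

move_arm(
  deltas=[
    [4,0,0,0,0,0],
    [4,0,0,0,0,0],
    [4,0,0,0,0,0],
    [4,0,0,0,0,0],
    [4,0,0,0,0,0],
  ],
)

```text
t: 6.0
eef_pos: [0.5093, 0.1791, 0.2453]
ee_rot: [-3.139, -0.004, 3.129]
force: [-8.4, -1.2, 6.9]
width: 0.0009
```

move_arm(
  deltas=[
    [3,0,0,0,0,0],
    [3,0,0,0,0,0],
    [3,0,0,0,0,0],
    [2,0,0,0,0,0],
    [2,0,0,0,0,0],
  ],
)

```text
t: 6.42
eef_pos: [0.5224, 0.1789, 0.2452]
ee_rot: [-3.139, -0.004, 3.129]
force: [-11.0, 0.0, 8.9]
width: 0.0003
```

move_arm(
  deltas=[
    [2,0,0,0,0,0],
    [2,0,0,0,0,0],
    [2,0,0,0,0,0],
    [1,0,0,0,0,0],
    [1,0,0,0,0,0],
  ],
)

```text
t: 6.83
eef_pos: [0.5301, 0.1789, 0.2452]
ee_rot: [-3.139, -0.005, 3.129]
force: [-11.2, -1.8, 8.9]
width: 0.0004
```

move_arm(
  deltas=[
    [1,0,0,0,0,0],
    [1,0,0,0,0,0],
    [1,0,0,0,0,0],
    [1,0,0,0,0,0],
    [0,0,0,0,0,0],
  ],
)

```text
t: 7.25
eef_pos: [0.5327, 0.1788, 0.2452]
ee_rot: [-3.139, -0.008, 3.129]
force: [-20.8, 1.8, 14.6]
width: 0.0006
```

move_arm(
  deltas=[
    [1,0,0,0,0,0],
    [0,0,0,0,0,0],
    [0,0,0,0,0,0],
    [0,0,0,0,0,0],
    [0,0,0,0,0,0],
  ],
)

```text
t: 7.67
eef_pos: [0.5329, 0.1788, 0.2451]
ee_rot: [-3.138, -0.009, 3.129]
force: [-23.5, 2.7, 17.8]
width: 0.0005
```

```bash
python3 - <<'E'
from h import *
im=arm.grab_frame('side');cv2.imwrite('pics/s2.png',cv2.resize(im[120:240,240:440,::-1],None,fx=3,fy=3,interpolation=cv2.INTER_CUBIC))
print(arm.get_state()['force'])
E
```

```text
[-24.12399729   2.90830542  18.0608686 ]
```

View pics/s2.png

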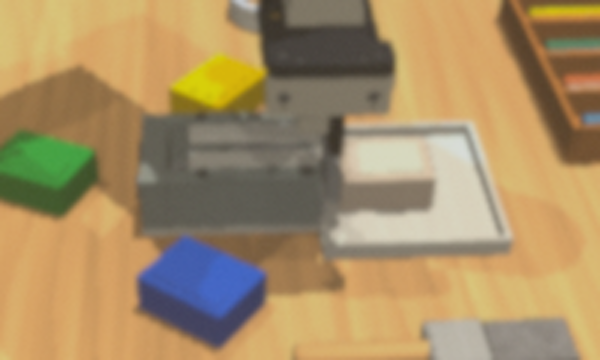

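The slide is at its stop (the force rose to 24 N with no further travel) and the block lies in the catch tray at crop (385,175). I now ease back so that the slide springs out.

move_arm(
  deltas=[
    [-6,0,0,0,0,0],
    [-11,0,0,0,0,0],
    [-11,0,0,0,0,0],
    [-11,0,0,0,0,0],
    [-11,0,0,0,0,0],
  ],
)

```text
t: 8.13
eef_pos: [0.4854, 0.1793, 0.2451]
ee_rot: [-3.14, -0.002, 3.129]
force: [-4.2, 0.7, 0.4]
width: 0.0004
```

move_arm(
  deltas=[
    [-11,0,0,0,0,0],
    [-11,0,0,0,0,0],
    [-11,0,0,0,0,0],
    [-11,0,0,0,0,0],
    [-10,0,0,0,0,0],
  ],
)

```text
t: 8.55
eef_pos: [0.4323, 0.1802, 0.2461]
ee_rot: [3.141, 0.001, 3.13]
force: [-0.4, 0.3, -0.2]
width: 0.0007
```

move_arm(
  deltas=[
    [-6,0,0,0,0,0],
    [-5,0,10,0,0,0],
    [0,0,25,0,0,0],
    [0,0,30,0,0,0],
    [0,0,30,0,0,0],
  ],
)

```text
t: 8.97
eef_pos: [0.4216, 0.1799, 0.3426]
ee_rot: [-3.141, 0.0, 3.13]
force: [1.4, 0.4, -0.2]
width: 0.0006
```

```bash
python3 - <<'E'
from h import *
s=arm.get_state();print(s['t'],s['eef_pos'],s['ee_rot'],s['force'])
im=arm.grab_frame('top');cv2.imwrite('pics/t3.png',cv2.resize(im[105:265,160:300,::-1],None,fx=3.7,fy=3.7,interpolation=cv2.INTER_CUBIC))
m=arm.masks_of('block','top')
for d in m: 
    r=cv2.minAreaRect(np.argwhere(d['pixels'])[:,::-1].astype(np.float32)); print(np.round(d['xy']),round(d['score'],2),r)
for d in arm.spot_point('block','top'): print(np.round(d['xy'],1),round(d['score'],2),on('top',d['xy'],.005))
for d in arm.spot_point('nest','top'): print('nest',np.round(d['xy'],1),round(d['score'],2),on('top',d['xy'],.006))
E
```

```text
8.9667 [0.42161495 0.17989942 0.34263311] [-3.14128102e+00  3.43814613e-04  3.13040419e+00] [ 1.41891838  0.41565302 -0.17947409]
[232. 159.] 0.61 ((229.95431518554688, 158.63958740234375), (30.493738174438477, 38.47340393066406), 4.085616588592529)
[284. 231.] 0.61 ((287.4999694824219, 230.99998474121094), (30.216705322265625, 38.28302764892578), 39.80556869506836)
[205. 292.] 0.6 ((208.57264709472656, 294.6473083496094), (31.70193099975586, 41.54046630859375), 30.068584442138672)
[208.4 290.4] 0.78 [0.33344376 0.20543933 0.005     ]
[284.2 233.2] 0.74 [0.44418003 0.06770754 0.005     ]
[231.8 163.4] 0.71 [0.58109869 0.17734541 0.005     ]
nest [417.4 189.6] 0.76 [ 0.53615415 -0.19030822  0.006     ]
```

View pics/t3.png

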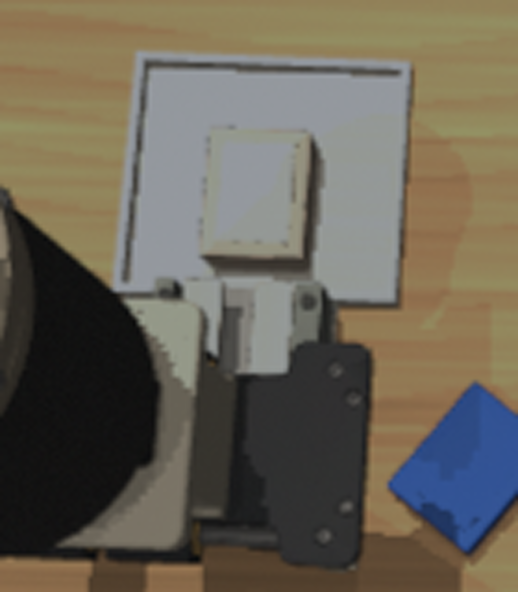

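The block lies in the catch tray at crop (258,195), nearly aligned with the mould. Paddle hidden by the arm here. I go above the block with the jaws open and take a close look.

move_arm(
  deltas=[
    [30,0,3,0,0,0],
    [32,0,3,0,0,0],
    [32,-1,3,0,0,0],
    [32,-1,3,0,0,0],
    [32,0,3,0,0,0],
  ],
  claw=35,
  squeeze=20,
)

```text
t: 9.58
eef_pos: [0.5811, 0.1775, 0.3549]
ee_rot: [-3.141, -0.001, 3.13]
force: [-0.9, 1.1, 0.4]
width: 0.0287
```

```bash
python3 - <<'E'
from h import *
A=lambda x,y:(x/3.7+160-.4,y/3.7+105-.4)
a=on('top',A(213,128),.035);b=on('top',A(305,258),.005);print('mid',(a+b)/2,a,b)
print(on('top',A(203,254),.005),on('top',A(312,132),.035))
s=arm.get_state();p=(s['eef_pos'],s['ee_rot']);print(s['t'],p,s['width'])
im=arm.grab_frame('wrist');cv2.imwrite('pics/w4.png',im[:,:,::-1])
for n in ['wrist','side']:
  if n=='side': arm.grab_frame(n)
  for d in arm.spot_point('block',n): print(n,np.round(d['xy'],1),round(d['score'],2),on(n,d['xy'],.005,p).round(4))
  for d in arm.spot_point('paddle',n): print(n,'paddle',np.round(d['xy'],1),round(d['score'],2),on(n,d['xy'],.081,p).round(4))
E
```

```text
mid [0.58981013 0.1791804  0.02      ] [0.62051847 0.20272387 0.035     ] [0.55910179 0.15563693 0.005     ]
[0.56000648 0.21043625 0.005     ] [0.61954268 0.1506167  0.035     ]
9.5833 (array([0.58110997, 0.17750526, 0.35485934]), array([-3.14064894e+00, -1.42174831e-03,  3.12976325e+00])) 0.028718237836299905
wrist [321.5 189.6] 0.91 [0.5891 0.1748 0.005 ]
wrist [437.3  81.8] 0.9 [0.468 0.303 0.005]
wrist [218.3  65. ] 0.58 [0.447  0.0643 0.005 ]
wrist paddle [326.1  53.7] 0.87 [0.4566 0.1808 0.081 ]
side [253.1 182.5] 0.91 [0.3259 0.1933 0.005 ]
side [313.6 154. ] 0.9 [0.4685 0.3045 0.005 ]
side [305.9 223.8] 0.57 [0.4442 0.0499 0.005 ]
side paddle [307.6 157. ] 0.65 [0.4526 0.1765 0.081 ]
```

View pics/w4.png

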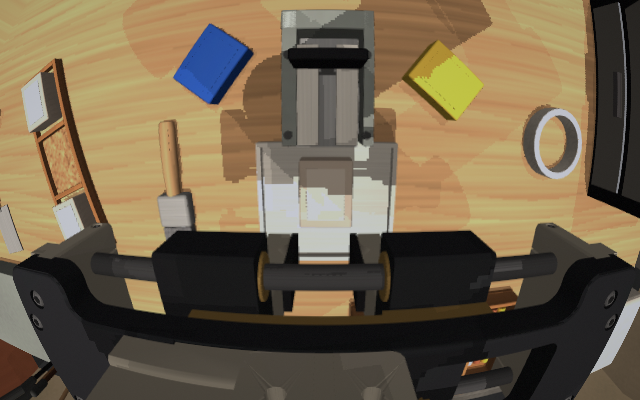

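The wrist view shows the block at (326,192) and squared to the jaws, and the paddle back at (326,54). That puts the paddle at world x 0.457, its rest position. Blue (212,63) and yellow (445,80) are to be ignored. Descending.

move_arm(
  deltas=[
    [4,0,-14,0,0,0],
    [4,0,-26,0,0,0],
    [0,0,-26,0,0,0],
    [0,0,-26,0,0,0],
    [0,0,-26,0,0,0],
  ],
)

```text
t: 10.3
eef_pos: [0.5867, 0.178, 0.2372]
ee_rot: [3.141, 0.001, 3.131]
force: [0.4, 0.3, -0.4]
width: 0.075
```

```bash
python3 - <<'E'
from h import *
s=arm.get_state();p=(s['eef_pos'],s['ee_rot']);print(s['t'],p,s['width'],s['force'])
im=arm.grab_frame('wrist');cv2.imwrite('pics/w5.png',im[100:400,160:480,::-1])
for d in arm.spot_point('block','wrist'): print(np.round(d['xy'],1),round(d['score'],2),on('wrist',d['xy'],.005,p).round(4))
E
```

```text
10.3 (array([0.58667136, 0.17797493, 0.23724384]), array([3.14104000e+00, 6.13050017e-04, 3.13065505e+00])) 0.07502429636999446 [ 0.39667446  0.26105828 -0.38445811]
[323.  219.7] 0.98 [0.5883 0.1777 0.005 ]
[165.8  38.8] 0.98 [0.4482 0.0631 0.005 ]
[488.7  63.4] 0.85 [0.4693 0.3021 0.005 ]
```

View pics/w5.png

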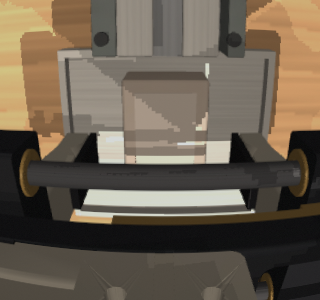

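The block (crop columns 123–208) sits centred between the jaws. The network puts its origin at (0.588, 0.178), within 2 mm of the tool. Down and grip.

move_arm(
  deltas=[
    [1,0,-10,0,0,0],
    [1,0,-10,0,0,0],
    [0,0,-10,0,0,0],
    [0,0,-7,0,0,0],
    [0,0,-4,0,0,0],
  ],
)

```text
t: 10.82
eef_pos: [0.5896, 0.1778, 0.196]
ee_rot: [-3.141, -0.0, 3.13]
force: [0.1, -0.1, 0.2]
width: 0.0757
```

move_arm(
  deltas=[
    [0,0,0,0,0,0],
    [0,0,0,0,0,0],
    [0,0,0,0,0,0],
    [0,0,0,0,0,0],
    [0,0,0,0,0,0],
  ],
  claw=255,
  squeeze=20,
)

```text
t: 11.23
eef_pos: [0.59, 0.178, 0.1972]
ee_rot: [3.141, 0.001, 3.13]
force: [0.3, 0.3, 0.7]
width: 0.0538
```

move_arm(
  deltas=[
    [0,0,0,0,0,0],
    [0,0,1,0,0,0],
    [0,0,2,0,0,0],
    [0,0,4,0,0,0],
    [0,0,6,0,0,0],
  ],
)

```text
t: 11.65
eef_pos: [0.5895, 0.1777, 0.2095]
ee_rot: [-3.141, -0.001, 3.13]
force: [-0.1, -0.5, -1.5]
width: 0.0539
```

move_arm(
  deltas=[
    [0,0,10,0,0,0],
    [0,0,16,0,0,0],
    [0,-5,18,0,0,0],
    [0,-12,16,0,0,0],
    [0,-20,10,0,0,0],
  ],
)

```text
t: 12.07
eef_pos: [0.5904, 0.1418, 0.2826]
ee_rot: [3.14, 0.003, 3.132]
force: [1.0, 0.2, -1.4]
width: 0.0534
```

move_arm(
  deltas=[
    [-5,-26,0,0,0,1.6],
    [-5,-26,0,0,0,1.6],
    [-5,-26,0,0,0,1.6],
    [-5,-26,0,0,0,1.6],
    [-5,-26,0,0,0,1.6],
  ],
)

```text
t: 12.48
eef_pos: [0.5644, 0.0097, 0.2808]
ee_rot: [3.141, 0.001, -3.012]
force: [0.5, -0.5, -2.4]
width: 0.0537
```

move_arm(
  deltas=[
    [-6,-26,0,0,0,1.6],
    [-6,-26,0,0,0,1.6],
    [-6,-26,0,0,0,1.6],
    [-6,-26,0,0,0,1.6],
    [-5,-26,0,0,0,1.6],
  ],
)

```text
t: 12.9
eef_pos: [0.5352, -0.1204, 0.2808]
ee_rot: [-3.141, 0.001, -2.873]
force: [-0.3, 0.3, -1.1]
width: 0.0537
```

move_arm(
  deltas=[
    [0,-25,0,0,0,0],
    [0,-22,0,0,0,0],
    [0,-15,0,0,0,0],
    [0,-8,0,0,0,0],
    [0,-2,0,0,0,0],
  ],
)

```text
t: 13.32
eef_pos: [0.5357, -0.1923, 0.2803]
ee_rot: [-3.141, 0.001, -2.876]
force: [-0.2, -0.5, -1.9]
width: 0.0538
```

```bash
python3 - <<'E'
from h import *
s=arm.get_state();p=(s['eef_pos'],s['ee_rot']);print(s['t'],p,s['width'],s['force'])
im=arm.grab_frame('wrist')
for d in arm.spot_point('block','wrist'): print('b',np.round(d['xy'],1),round(d['score'],2),on('wrist',d['xy'],p[0][2]-.191,p).round(4))
for t in ['nest','tray','done1']:
  for d in arm.spot_point(t,'wrist'): print(t,np.round(d['xy'],1),round(d['score'],2),on('wrist',d['xy'],.006 if t!='tray' else 0,p).round(4))
for n in ['side','top']:
  arm.grab_frame(n)
  for t in ['nest','tray']:
    for d in arm.spot_point(t,n): print(n,t,np.round(d['xy'],1),round(d['score'],2),on(n,d['xy'],.006 if t!='tray' else 0).round(4))
# project predicted tray outline (yaw 15.2, centre .535,-.1915) on wrist
c,sn=np.cos(np.radians(15.2)),np.sin(np.radians(15.2));v=im[:,:,::-1].copy()
for X in (42,0,): pass
for hx,hy,z in [(140,42,.016),(42,35,.016)]:
  q=np.array([proj('wrist',[.535+(c*x-sn*y)/1e3,-.1915+(sn*x+c*y)/1e3,z],p) for x,y in [(-hx,-hy),(hx,-hy),(hx,hy),(-hx,hy)]])
  cv2.polylines(v,[np.round(q).astype(int)],True,(255,0,255),1)
cv2.imwrite('pics/w6.png',v)
E
```

```text
13.3167 (array([ 0.5356685 , -0.19226318,  0.28031436]), array([-3.14132755e+00,  6.43879638e-04, -2.87571573e+00])) 0.05379535073375215 [-0.16731074 -0.48166599 -1.91960528]
b [325.9 235.2] 0.96 [ 0.5322 -0.1917  0.0893]
b [570.  185.7] 0.9 [ 0.454  -0.0288  0.0893]
done1 [322.4  98. ] 0.82 [ 0.452  -0.2159  0.006 ]
side nest [371.3 334.4] 0.85 [ 0.5383 -0.1975  0.006 ]
side tray [307.7 154.9] 0.56 [0.4535 0.3088 0.    ]
top tray [233.4 189.6] 0.48 [0.5288 0.1718 0.    ]
```

View pics/w6.png

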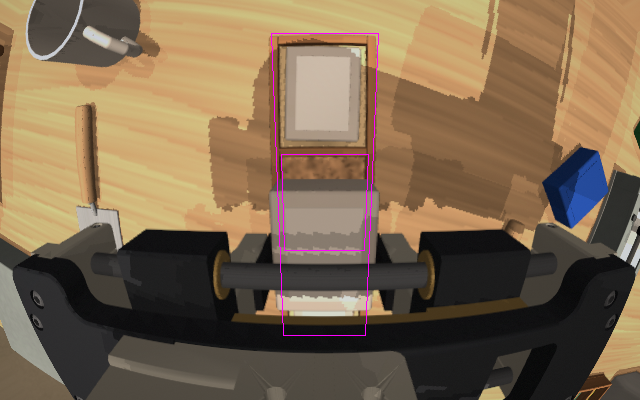

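The held block is above the middle compartment. The predicted outline (magenta) lies on the tray's real edges to within a few pixels, and tool and tray share a yaw of 15.2°. Lowering.

move_arm(
  deltas=[
    [1,0,-12,0,0,0],
    [1,0,-18,0,0,0],
    [0,0,-18,0,0,0],
    [0,0,-14,0,0,0],
    [0,0,-8,0,0,0],
  ],
)

```text
t: 14.28
eef_pos: [0.5372, -0.191, 0.208]
ee_rot: [3.141, -0.002, -2.874]
force: [-1.3, 0.4, -1.5]
width: 0.054
```

move_arm(
  deltas=[
    [0,0,-3,0,0,0],
    [0,0,-3,0,0,0],
    [0,0,-2,0,0,0],
    [0,0,-1.5,0,0,0],
    [0,0,-1,0,0,0],
  ],
)

```text
t: 14.7
eef_pos: [0.538, -0.1912, 0.1996]
ee_rot: [-3.141, 0.001, -2.874]
force: [0.0, -0.1, -1.4]
width: 0.0538
```

```bash
python3 - <<'E'
from h import *
s=arm.get_state();print(s['t'],s['eef_pos'],s['force'],s['width'])
a=arm.grab_frame('side')[270:390,260:480,::-1];b=arm.grab_frame('wrist')[20:360,160:480,::-1]
a=cv2.resize(a,None,fx=2,fy=2,interpolation=cv2.INTER_CUBIC);a=cv2.copyMakeBorder(a,0,340-240,0,0,cv2.BORDER_CONSTANT)
cv2.imwrite('pics/p7.png',np.hstack([a,b]))
E
```

```text
14.7 [ 0.53801782 -0.19115401  0.19964927] [ 0.01614242 -0.10073183 -1.36366546] 0.053835609793137
```

View pics/p7.png

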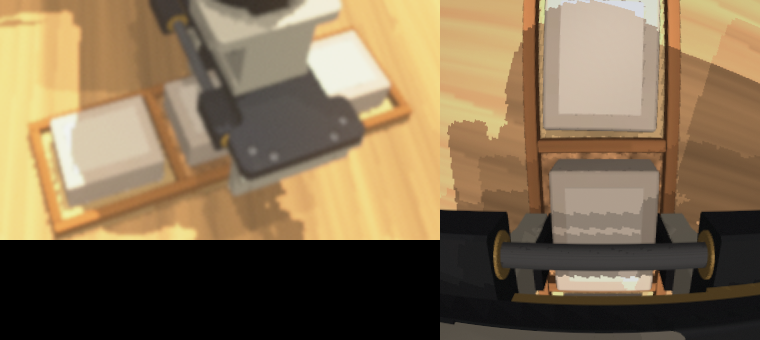

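The side and wrist views show the block inside the compartment walls with a few mm of gap all round (wrist crop columns 551–658 against walls at 540 and 660), about 1–2 mm right of centre. I lower the last millimetres watching the force.

move_arm(
  deltas=[
    [0,-1,-0.5,0,0,0],
    [0,0,-0.5,0,0,0],
    [0,0,-0.5,0,0,0],
    [0,0,-0.5,0,0,0],
    [0,0,0,0,0,0],
  ],
)

```text
t: 15.22
eef_pos: [0.5379, -0.1922, 0.1982]
ee_rot: [-3.141, 0.001, -2.874]
force: [-2.3, 1.2, 8.1]
width: 0.054
```

move_arm(
  deltas=[
    [0,0,-0.4,0,0,0],
    [0,0,-0.4,0,0,0],
    [0,0,-0.4,0,0,0],
    [0,0,0,0,0,0],
    [0,0,0,0,0,0],
  ],
)

```text
t: 15.63
eef_pos: [0.5378, -0.1922, 0.1981]
ee_rot: [-3.141, 0.001, -2.874]
force: [-6.7, 3.6, 19.3]
width: 0.0536
```

Contact is exactly at the expected height (0.1982). I ease off the press, then release.

move_arm(
  deltas=[
    [0,0,0.6,0,0,0],
    [0,0,0.6,0,0,0],
    [0,0,0.4,0,0,0],
    [0,0,0,0,0,0],
    [0,0,0,0,0,0],
  ],
)

```text
t: 16.05
eef_pos: [0.5379, -0.1922, 0.1981]
ee_rot: [-3.141, 0.0, -2.874]
force: [-2.8, 0.7, 8.5]
width: 0.0538
```

move_arm(
  deltas=[
    [0,0,0,0,0,0],
    [0,0,0,0,0,0],
    [0,0,0,0,0,0],
    [0,0,0,0,0,0],
    [0,0,0,0,0,0],
  ],
  claw=40,
)

```text
t: 16.47
eef_pos: [0.5378, -0.1921, 0.1974]
ee_rot: [3.142, -0.0, -2.874]
force: [-0.5, 0.9, 0.4]
width: 0.0733
```

move_arm(
  deltas=[
    [0,0,5,0,0,0],
    [0,0,10,0,0,0],
    [0,0,20,0,0,0],
    [0,0,25,0,0,0],
    [0,0,25,0,0,0],
  ],
)

```text
t: 16.88
eef_pos: [0.5376, -0.1922, 0.2841]
ee_rot: [3.142, -0.001, -2.874]
force: [0.4, 0.2, -0.6]
width: 0.0738
```

move_arm(
  deltas=[
    [0,25,15,0,0,0],
    [0,35,10,0,0,0],
    [0,35,0,0,0,0],
    [0,30,0,0,0,0],
    [0,25,0,0,0,0],
  ],
)

```text
t: 17.3
eef_pos: [0.5376, -0.0404, 0.3092]
ee_rot: [3.142, 0.002, -2.874]
force: [-0.3, -0.4, 0.2]
width: 0.0741
```

```bash
python3 - <<'E'
from h import *
s=arm.get_state();print(s['t'],s['eef_pos'],s['force'],s['width'])
a=arm.grab_frame('side')[270:390,260:480,::-1];b=arm.grab_frame('top')[105:275,180:480,::-1]
f=lambda x:cv2.resize(x,None,fx=2.5,fy=2.5,interpolation=cv2.INTER_CUBIC)
a=cv2.resize(a,(480,262),interpolation=cv2.INTER_CUBIC);b=cv2.resize(b,(593,336),interpolation=cv2.INTER_CUBIC)
a=cv2.copyMakeBorder(a,0,0,0,113,cv2.BORDER_CONSTANT)
cv2.imwrite('pics/p8.png',np.vstack([a,b]))
for n in ('side','top'):
  for d in arm.spot_point('paddle',n): print(n,'paddle',d['xy'],round(d['score'],2),on(n,d['xy'],.081).round(4))
  for t in ('block','done1'):
    for d in arm.spot_point(t,n): print(n,t,np.round(d['xy']),round(d['score'],2),on(n,d['xy'],.006).round(4))
E
```

```text
17.3 [ 0.53755625 -0.04039375  0.30917859] [-0.3323495  -0.36725349  0.21908026] 0.07414868340883057
side paddle [308.7, 158.9] 0.69 [0.4548 0.1691 0.081 ]
side block [305. 223.] 0.79 [0.4427 0.0516 0.006 ]
side block [370. 330.] 0.74 [ 0.5382 -0.1896  0.006 ]
side block [314. 152.] 0.65 [0.4691 0.3122 0.006 ]
side block [256. 180.] 0.64 [0.3331 0.2007 0.006 ]
side done1 [422. 317.] 0.91 [ 0.6218 -0.1725  0.006 ]
side done1 [310. 352.] 0.86 [ 0.4456 -0.2197  0.006 ]
top paddle [419.5, 189.8] 0.19 [ 0.5183 -0.1749  0.081 ]
top block [420. 193.] 0.8 [ 0.5299 -0.1956  0.006 ]
top block [285. 232.] 0.69 [0.4455 0.0656 0.006 ]
top done1 [433. 235.] 0.59 [ 0.447 -0.218  0.006]
top done1 [404. 147.] 0.57 [ 0.6223 -0.1661  0.006 ]
```

View pics/p8.png

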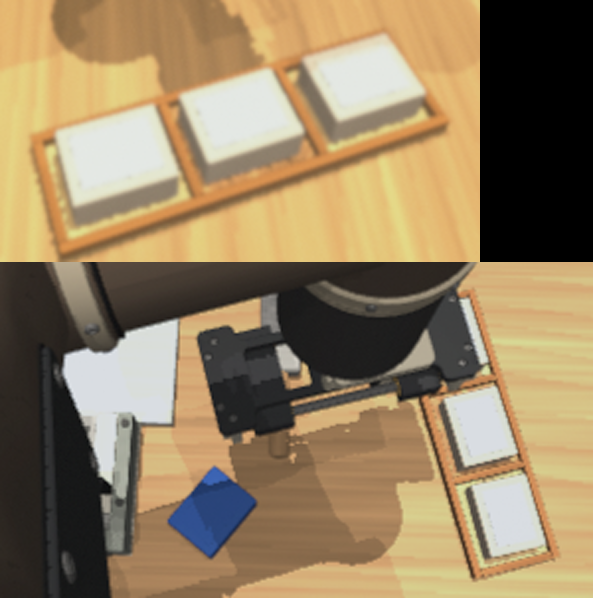

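The final views show the block flat in the middle compartment at side crop (240,120). The stored blocks are where they were, and the arm is clear. Handing in.

```bash
python3 -c "
from station import arm
print(arm.job_done())"
```

```text
the job is handed in; nothing more can be done
None
```

The job is done and handed in at about 17.5 s of the 56 s allowed, but `job_done()` gives no verdict.

- **Pushing the slide:** I pushed the paddle in with closed fingers until it hit its stop, at about 86 mm of travel and 24 N with no further movement. The block came out onto the catch tray. I then eased back and the slide sprang out, with the paddle measured at x = 0.457 against 0.458 at rest.
- **Placing the block:** I gripped the block across its 54 mm width and lowered it into the middle compartment, yaw matched to the tray at 15.2°. It touched down at the expected height, pressing up to about 19 N for a moment. I eased that to about 8 N, then opened the jaws and drew clear.

**Last checks:** The side view shows the block lying flat inside the compartment walls. Both stored blocks are still within a few mm of their first readings. The gripper is empty and the arm touches nothing.

**What disagreed:**
- The side and top networks put the placed block about 8 mm apart along x. The pictures show a gap all round.
- In the last top picture the arm hid the paddle, so that camera's low-score (0.19) paddle reading was wrong and I ignored it. The last side reading put the paddle at x = 0.455, consistent with rest.

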